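# Clamp a vial rack on a shaker deck with a quarter-turn T-bolt

## Robot

A 6-joint arm with a two-finger parallel gripper is mounted at the origin on a cart in front of the work surface, level with it; the furniture and walls round the work are solid. World frame = base frame: x ahead of the robot, y to its left, z up, the work surface at z = 0. Lengths are in m, angles in rad, forces in N, time in s.
With the tool pointing down it reaches from about 0.225 to 0.875 m from the base axis. Payload 3.4 kg.
Tool frame: the origin (TCP) lies between the finger pads; the fingertips stand 11 mm ahead of it and the grasp point (between the pads) lies 8 mm behind it; z points along the fingers, y is the line along which they close (so a half turn about z gives the same grasp; the last joint's range is limited). The gripper opens to 85 mm and grips with 20 to 120 N. Pads are 22 mm wide; open, the fingers measure 114 mm over their backs; the gripper's body (76 mm by 85 mm) begins 54 mm behind the grasp point. The pads swing forward as they close: fully open they stand 13 mm farther back than shut.
Start: joints at [-1.373, 0.276, 1.505, -0, 1.361, -0.121], TCP at [0.18, -0.546, 0.242] pointing down, gripper open.
Joint ranges: [-2.89, 2.89], [-0.75, 2.08], [0.22, 2.7], [-1.18, 4.32], [0.11, 2.71], [-2.7, 2.7]. Speed limits (rad/s): [2.57, 2.57, 3.14, 3.14, 3.14, 3.14].

## Interface

Orientations are given as a unit quaternion [w, x, y, z].
In Python, from rig import sensors, eyes, manip gives the robot as it stands.
- The arm moves only by the tool drive_tool, never from a script. Its argument "deltas" is a list of rows, each an object with "linear": the shift along the world's x, y, z in mm, a list of three; "twist": the turn about the world's z in degrees; "claw": the opening, from 0 (shut) to 1 (fully open). In form: [{"linear": [tx, ty, tz], "twist": twist, "claw": claw}, ...]. A call has 1 to 12 rows; each row is the pose to reach, as a shift and turn from the pose commanded when the call began; what a row does not reach only later rows make up. A row lasts 1/12 s, in which the tool goes at most 41.7 mm and 7.16 degrees, less where a joint would pass 70% of its speed; a pose out of reach is approached as far as the arm can. A call with a gripper value outside its range is refused whole. The fingers move at their own pace and stop on an object; "squeeze" is the grip in N (left out, the last holds). Time passes only in rows, so rows that repeat a pose let the fingers close. It gives the time, the measured TCP pose, the force, the opening and the grip force at its end, in the units of the state.
- sensors.get_state(): the state, without advancing time (a new reading comes with each control period).
- eyes.get_image(name): name is "scene" or "side" or "wrist"; returns the picture (384x512x3 uint8, red, green, blue); there is no depth.
- eyes.camera_model(name): a dict with "intrinsics" (3x3 intrinsics, pixels), "dist" ([k1, k2, p1, p2, k3] as OpenCV has them; the pictures are not rectified), "R" (3x3) and "t" (3): a world point X has camera coordinates R X + t. Camera axes: x right, y down, z forward; pixel columns grow to the right and rows downward; lengths in m; the calibration is good to about 2 mm. A picture is of the moment at which its call begins: read the wrist's pose just before it. camera_model takes no time and is no camera call; for the wrist camera it gives the pose at the moment of the call.
- manip.sign_off(): hands the job in; it is judged then, once.
The state is a dict: "clock": time; "qpos": joint angles; "qd": joint speeds; "effort": joint torques, N m; "position": TCP position; "ee_rot": TCP orientation; "contact_force": force on the tool from outside, world axes, zero at the start; "moment": the same for the moment, N m; "width": finger opening in m; "gripper_force": force on a finger pad.
Only numpy, scipy, OpenCV 4.12 (cv2) and the standard library are available. Lean on these libraries where they do the work, as an engineer would, in place of code of your own. Each camera call takes 0.05 s, during which the arm holds its last target. There are 200 camera calls.

## Task

Clamp the vial rack on the shaker deck so that it cannot rattle. Lift the T-bolt clamp out of its parking block, drop its head lengthwise into the deck's slot on the free side of the rack, slide it along so that it pushes the rack square against the end bar until the bar's sprung jaw has given about 3 mm (not bottomed), and lock it there: press it down, turn it a quarter turn and let it spring up under the slot's lips, then leave it. Push gently (not over about 20 N on the rack), keep the rack and its vials standing, and leave the timer, the pen, the loose vial and the loose cap where they are.

Things in the scene. Friction and masses are not known exactly. Their poses are not given: they have to be found in the camera images.
- shaker: low orbital shaker, white housing under an aluminium deck, fixed to the bench. Origin: centre of its underside, z up. Deck 176 mm along its x, 240 mm along its y, top 85 mm above the origin. A steel end bar (168 mm wide, 30 mm high) is screwed across the deck's +y part, slightly elsewhere each time; the rack stands on its -y side
- slot (a point): point on the deck top at the deck's centre, axes as the shaker's. The T-slot runs through it along y, open at both ends: opening 12 mm wide, lips 5 mm thick, under them a chamber 28 mm wide and 13 mm high. The free stretch of slot where the clamp can be dropped in, clear of the rack, is about y = -105 to -65 mm from here
- clamp: quarter-turn T-bolt clamp, 100 mm tall, upright, 0.14 kg. Origin: centre of the underside of its T head; z up the bolt; x along the head's long side and the wing grip. Head 22 (x) x 10 (y) x 6 mm, its lowest 2.5 mm narrowed to 19 x 6.5. Dropped in the slot, the origin is 7 mm below the deck top; locked (head crosswise, drawn up under the lips) 11 mm below
- clamp_grip (a point): middle of the clamp's wing grip, 84 mm above the clamp's origin. The wing is black plastic, 34 mm (clamp x) by 12 mm (clamp y), from z = 68 to 100 mm over the origin; under it a 19 mm round boss down to z = 61, then the bolt. Grip it across its 12 mm, fingertips above the rack's top (48 mm over the deck) so that they pass over the rack when turned
- clamp_sleeve (a joint): travel (m) of the steel sleeve on the clamp's bolt, 0 at rest. Sleeve 29 mm in diameter, z = 7 to 36 mm over the clamp's origin at rest; it stands on the deck, and its side pushes the rack. Pressing the bolt down through it takes 10 N to start, then 0.9 N/mm. At 0.004 the head is just under the lips, at 0.011 on the slot floor; 0.0075 (17 N) is good for turning; locked it reads 0.004
- stand: parking block for the clamp: a 50 x 60 mm offcut of the same T-slot profile on a rubber foot, fixed to the bench, top 60 mm above its origin (centre of the underside), slot along its y. The clamp stands in it unlocked, wing along the slot, sleeve on the top; it lifts straight out. A hand press, its lever up to 0.4 m tall, stands on the bench to the right of it (-y): come from above
- rack: blue eight-place vial rack, loose on the deck over the slot, 72 mm along its x over the walls (roughly along shaker y), 137 mm along its y (across the slot), 48 mm high, 0.25 to 0.45 kg with its vials. Origin: centre of its underside. Three capped vials stand snugly in its row next to the end bar, 88 mm tall over the deck; the row next to the clamp is empty. 15 to 50 mm short of the jaw
- jaw (a joint): travel (m) of the spring-backed jaw plate (132 mm wide, 26 mm high) on the end bar's side that faces the rack: 0 free, grows towards shaker +y as the rack is pushed against it; 1.4 N to start it, then 1.8 N per mm, bottomed at 0.0075. Sliding the rack over the deck takes another 1.5 to 3 N
- timer: bystander: flat white lab timer 64 x 64 x 19 mm, origin at the centre of its underside
- loose_vial: bystander: single capped vial, 29 mm across, 81 mm tall, standing on the bench; origin at the centre of its underside
- loose_cap: bystander: white screw cap, 29 mm across, 14 mm high; origin at the centre of its underside
- pen: bystander: marker pen 135 x 17 x 16 mm lying along its y; origin at the centre of its underside

How it is judged:
By the outcome, as a careful person would: the job done as asked, in the order asked, and still so for the second after the job is handed in, with the robot touching nothing.
It also fails if it takes over 64 s, if anything falls off the work surface, if the arm or the gripper's body presses on something with over 40 N, if the wrist force passes 120 N, or if a joint passes its speed limit or range.

## Working session

There is one attempt and no reset: what is moved stays moved. The work goes in short steps, Python scripts to look and compute and a tool call to move; the robot and the scene stay as the last step left them, time stands still between calls to the robot, and variables do not carry over. Pictures are saved under pics/ and viewed, at most 13 in all, crops included, and the job is handed in when it is done.

Besides the shell and the picture viewer there is one more tool, called as name(argument=value, ...) on one line, values as JSON. drive_tool: Moves the arm, as the interface text tells. Its arguments: {"type":"object","properties":{"deltas":{"type":"array","items":{"type":"object","properties":{"linear":{"type":"array","items":{"type":"number"}},"twist":{"type":"number"},"claw":{"type":"number"}}}},"squeeze":{"type":"number"}},"required":["deltas"]}

```bash
mkdir -p pics; cat > h.py <<'E'
import numpy as np, cv2
from rig import sensors, eyes, manip
def grab(n,f=None):
    m=eyes.camera_model(n); im=eyes.get_image(n)
    if f: cv2.imwrite('pics/'+f,cv2.cvtColor(im,cv2.COLOR_RGB2BGR))
    return im,m
def ray(m,px):
    p=cv2.undistortPoints(np.array(px,float).reshape(-1,1,2),np.array(m['intrinsics']),np.array(m['dist'])).reshape(-1,2)
    R=np.array(m['R']);t=np.array(m['t'])
    return -R.T@t,np.c_[p,np.ones(len(p))]@R
def onz(m,px,z):
    c,d=ray(m,px); return c+d*((z-c[2])/d[:,2])[:,None]
def proj(m,X):
    return cv2.projectPoints(np.array(X,float).reshape(-1,3),cv2.Rodrigues(np.array(m['R']))[0],np.array(m['t']),np.array(m['intrinsics']),np.array(m['dist']))[0].reshape(-1,2)
def tri(m1,p1,m2,p2):
    A=np.zeros((3,3));b=np.zeros(3)
    for m,p in((m1,p1),(m2,p2)):
        c,d=ray(m,[p]);d=d[0]/np.linalg.norm(d[0]);P=np.eye(3)-np.outer(d,d);A+=P;b+=P@c
    return np.linalg.solve(A,b)
E
python3 - <<'E'
from h import *
a,m1=grab('scene','s1.png');b,m2=grab('side','d1.png');c,m3=grab('wrist','w1.png')
big=np.hstack([cv2.imread('pics/'+f) for f in('s1.png','d1.png')])
for m in(m1,m2,m3): R=np.array(m['R']);print((-R.T@np.array(m['t'])).round(3),R[2].round(2),np.array(m['intrinsics'])[0,0])
print(sensors.get_state())
for f in('s1','d1'): cv2.imwrite(f'pics/{f}b.png',cv2.resize(cv2.imread(f'pics/{f}.png'),(800,600),interpolation=cv2.INTER_CUBIC))
E
```

```text
[-0.305  0.543  0.724] [ 0.7  -0.5  -0.51] 467.20205061474996
[ 0.573 -0.802  0.545] [-0.07  0.86 -0.5 ] 372.20079939315286
[ 0.254 -0.522  0.372] [-0.28 -0.09 -0.95] 302.36534426126195
{'clock': 0.15, 'qpos': array([-1.37298653e+00,  2.76480806e-01,  1.50583836e+00,  7.87644973e-07,
        1.36068131e+00, -1.20999136e-01]), 'qd': array([ 6.99584939e-04, -5.44557039e-05, -4.44465077e-03, -1.49174331e-04,
       -1.52951830e-03, -2.22278123e-03]), 'effort': array([ 1.38375508e-03, -4.17145622e+01, -2.46030450e+01, -1.82178414e-04,
        7.57352798e-03,  1.61624962e-05]), 'position': array([ 0.18014844, -0.54566403,  0.24162226]), 'ee_rot': array([-7.03407790e-04,  9.87321756e-01,  1.58730131e-01, -2.66425118e-05]), 'contact_force': array([-0.27634058,  0.34222197, -1.28141814]), 'moment': array([-0.00926209,  0.08362605, -0.02423747]), 'gripper_force': 0.0, 'width': 0.08500290528094107}
```

View pics/s1b.png

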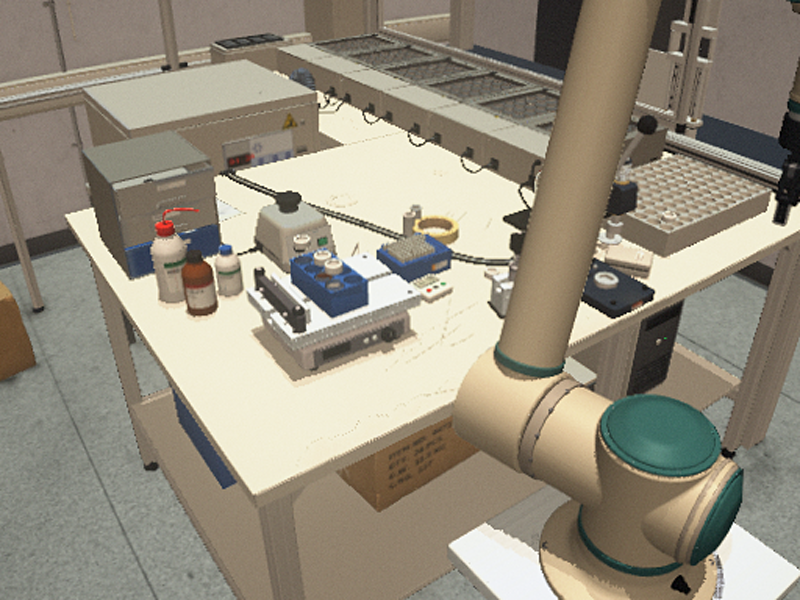

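View pics/d1b.png

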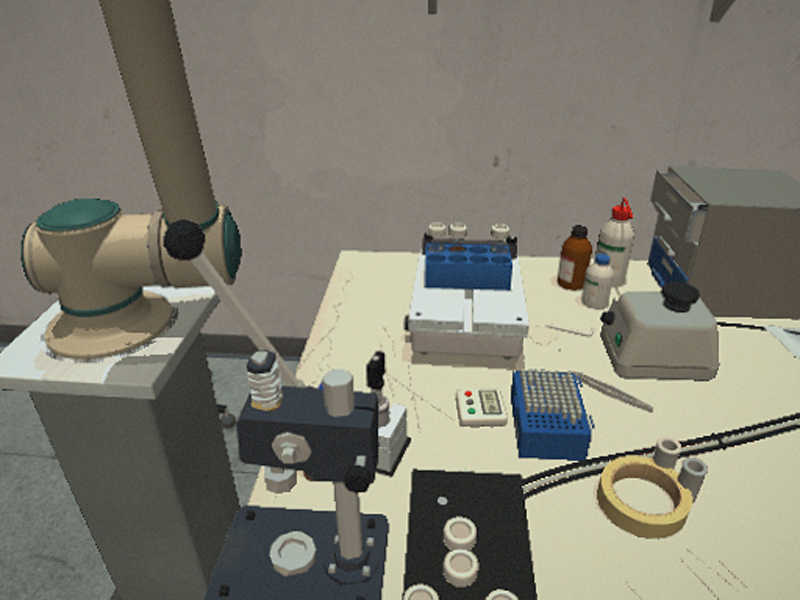

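The scene view shows the shaker with its blue rack (330,285 in the 800x600 view), and the stand at about (503,290), partly behind the arm. The side view shows the deck at (468,310) with its slot at x≈472, and the clamp's wing at (376,370), partly behind the press. Next I'll get rough positions.

```bash
python3 - <<'E'
from h import *
s=1.5625
m1=eyes.camera_model('scene');m2=eyes.camera_model('side')
print('deck scene',onz(m1,np.array([[247,294],[308,347],[420,297],[356,250]])/s,.085).round(3).tolist())
print('deck side',onz(m2,np.array([[411,330],[527,332],[471,331]])/s,.085).round(3).tolist())
print('stand top side',onz(m2,np.array([[406,410],[400,440]])/s,.06).round(3).tolist())
print('stand scene',onz(m1,np.array([[503,290]])/s,.06).round(3).tolist())
print('wing top side',onz(m2,np.array([[376,354]])/s,.153).round(3).tolist())
# crops
a=cv2.imread('pics/s1.png')[130:260,150:350];b=cv2.imread('pics/d1.png')[130:310,210:390]
w=cv2.imread('pics/w1.png')
out=np.zeros((600,800,3),np.uint8)
out[:260,:400]=cv2.resize(a,(400,260),interpolation=2);out[:360,400:760]=cv2.resize(b,(360,360),interpolation=2)
out[300:600,:400]=cv2.resize(w,(400,300))
cv2.imwrite('pics/c1.png',out)
E
```

```text
deck scene [[0.698, 0.16, 0.085], [0.505, 0.149, 0.085], [0.523, -0.072, 0.085], [0.725, -0.073, 0.085]]
deck side [[0.537, -0.11, 0.085], [0.702, -0.104, 0.085], [0.622, -0.107, 0.085]]
stand top side [[0.539, -0.252, 0.06], [0.535, -0.305, 0.06]]
stand scene [[0.49, -0.23, 0.06]]
wing top side [[0.505, -0.265, 0.153]]
```

View pics/c1.png

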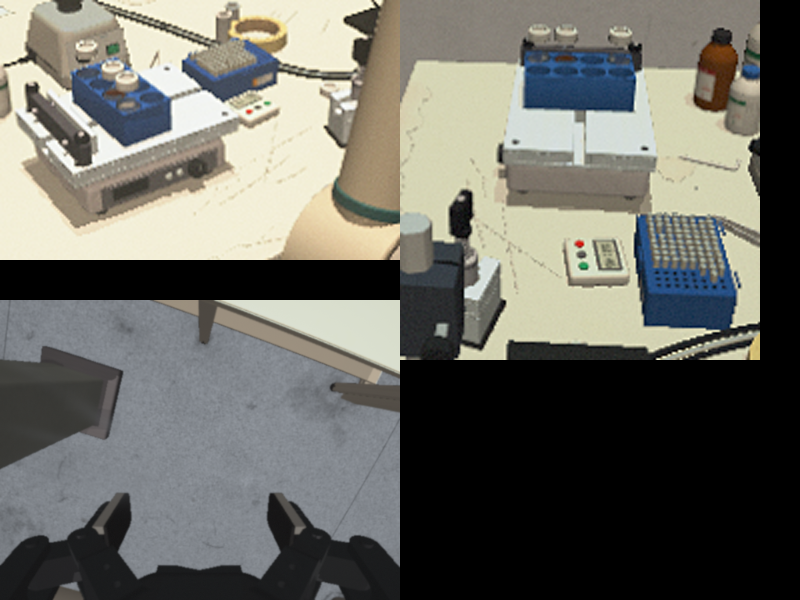

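drive_tool(deltas=[{"linear": [0, 0, 40], "twist": 6, "claw": 0.5}, {"linear": [0, 10, 80], "twist": 12, "claw": 0.5}, {"linear": [0, 20, 120], "twist": 18, "claw": 0.5}, {"linear": [0, 45, 150], "twist": 24, "claw": 0.5}, {"linear": [5, 75, 175], "twist": 30, "claw": 0.5}, {"linear": [10, 110, 190], "twist": 36, "claw": 0.5}, {"linear": [20, 145, 200], "twist": 42, "claw": 0.5}, {"linear": [30, 180, 205], "twist": 48, "claw": 0.5}, {"linear": [40, 215, 210], "twist": 54, "claw": 0.5}, {"linear": [55, 250, 210], "twist": 60, "claw": 0.5}, {"linear": [75, 285, 210], "twist": 66, "claw": 0.5}, {"linear": [100, 315, 210], "twist": 72, "claw": 0.5}])

```text
clock: 1.15
position: [0.2795, -0.2286, 0.4528]
ee_rot: [0.001, 0.704, 0.71, -0.0]
contact_force: [0.5, -0.5, 0.2]
width: 0.0425
gripper_force: 0.0
```

```bash
python3 - <<'E'
from h import *
s=1.5625
print('ball',tri(eyes.camera_model('scene'),np.array([647,125])/s,eyes.camera_model('side'),np.array([185,240])/s))
m=eyes.camera_model('wrist');R=np.array(m['R']);print((-R.T@np.array(m['t'])).round(3),R.round(2))
E
```

```text
ball [ 0.37811679 -0.41134923  0.35991384]
[ 0.28  -0.152  0.583] [[ 1.    0.01  0.  ]
 [ 0.01 -0.95  0.3 ]
 [ 0.   -0.3  -0.95]]
```

drive_tool(deltas=[{"linear": [26, 18, 0], "twist": 0, "claw": 0.5}, {"linear": [54, 37, 0], "twist": 0, "claw": 0.5}, {"linear": [84, 58, 0], "twist": 0, "claw": 0.5}, {"linear": [114, 79, 0], "twist": 0, "claw": 0.5}, {"linear": [144, 100, 0], "twist": 0, "claw": 0.5}, {"linear": [174, 120, 0], "twist": 0, "claw": 0.5}, {"linear": [204, 140, 0], "twist": 0, "claw": 0.5}, {"linear": [234, 162, 0], "twist": 0, "claw": 0.5}, {"linear": [262, 182, 0], "twist": 0, "claw": 0.5}, {"linear": [284, 196, 0], "twist": 0, "claw": 0.5}, {"linear": [290, 200, 0], "twist": 0, "claw": 0.5}, {"linear": [290, 200, 0], "twist": 0, "claw": 0.5}])

```text
clock: 2.15
position: [0.5715, -0.03, 0.4507]
ee_rot: [-0.001, 0.705, 0.71, -0.001]
contact_force: [-0.1, -0.0, -0.3]
width: 0.0428
gripper_force: 0.0
```

```bash
python3 - <<'E'
from h import *
import pickle
a,m=grab('wrist','w2.png');pickle.dump(m,open('m_w2.pkl','wb'))
s,ms=grab('scene','s2.png')
cv2.imwrite('pics/w2b.png',cv2.resize(cv2.imread('pics/w2.png'),(800,600),interpolation=cv2.INTER_CUBIC))
print(sensors.get_state()['position'])
E
```

```text
[ 0.5694824  -0.03151417  0.45204986]
```

View pics/w2b.png

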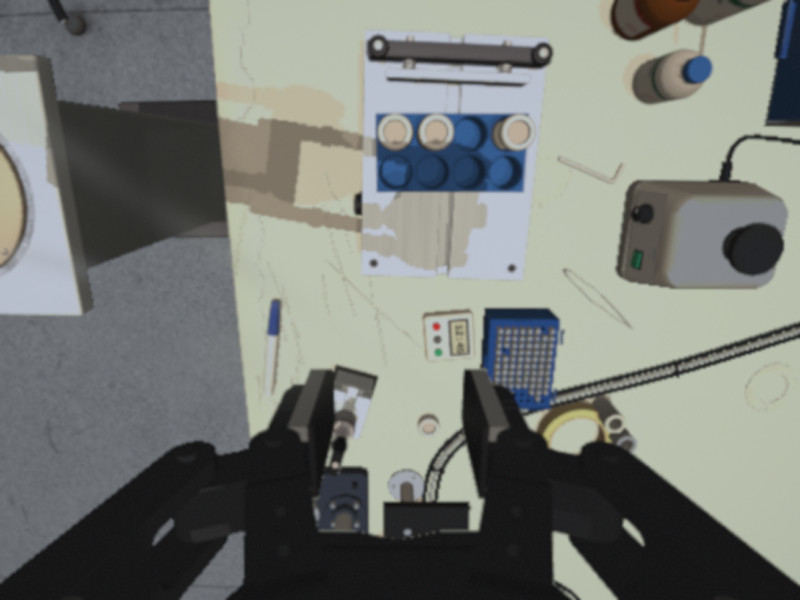

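The wrist view shows the deck spanning (363–546, 32–279), with the slot at column ≈445. The rack is at (376–525, 113–192) with three vials in its upper row, and the jaw strip is at row ≈78. The stand and clamp are at about (350,400), slightly rotated. The pen is at (272,345), the timer at (448,335), and a small cap or vial at (428,424).

```bash
python3 - <<'E'
from h import *
import pickle
m=pickle.load(open('m_w2.pkl','rb'));im=cv2.cvtColor(cv2.imread('pics/w2.png'),cv2.COLOR_BGR2RGB).astype(int)
r,g,b=im[...,0],im[...,1],im[...,2]
reg=np.zeros(r.shape,bool);reg[15:190,225:360]=1
blue=((b>r+40)&reg).astype(np.uint8)
deck=((b>r-2)&(r>140)&reg).astype(np.uint8)
deck=cv2.morphologyEx(deck,cv2.MORPH_CLOSE,np.ones((3,3)))
def big(k):
    c=cv2.findContours(k,0,1)[0];return max(c,key=cv2.contourArea).reshape(-1,2)
for n,k,z in(('rack',blue,.133),('deck',deck,.085)):
    c=big(k);w=onz(m,c,z)[:,:2]
    print(n,cv2.minAreaRect((w*1000).astype(np.float32)),(cv2.boxPoints(cv2.minAreaRect((w*1000).astype(np.float32)))).round(1).tolist())
    # straight-edge fits
    lo,hi=w.min(0),w.max(0)
    for ax,side in((0,lo),(0,hi),(1,lo),(1,hi)):
        q=w[(abs(w[:,ax]-side[ax])<.008)]
        o=1-ax;q=q[(q[:,o]>lo[o]+.02)&(q[:,o]<hi[o]-.02)]
        if len(q)>5:
            p=np.polyfit(q[:,o],q[:,ax],1);mid=(lo[o]+hi[o])/2;print('  ',ax,'at',round(np.polyval(p,mid)*1000,1),'slope deg',np.degrees(np.arctan(p[0])).round(2),len(q))
for y in(125,150,165,172):
    print(y,[int(v) for v in im[y,270:300].sum(1)//3])
for x in(262,275,310,325):
    print('col',x,[int(v) for v in im[40:76,x].sum(1)//3])
E
```

```text
rack ((619.6392211914062, 46.56349563598633), (135.9082489013672, 67.10090637207031), 0.6796305179595947) [[551.2999877929688, 79.30000305175781], [552.0999755859375, 12.199999809265137], [688.0, 13.800000190734863], [687.2000122070312, 80.9000015258789]]
   0 at 554.0 slope deg 7.98 22
   0 at 685.4 slope deg -9.28 18
   1 at 14.9 slope deg 0.93 77
   1 at 78.9 slope deg 1.17 76
deck ((623.1296997070312, 26.540756225585938), (218.25283813476562, 175.5918426513672), 88.35359191894531) [[532.2000122070312, -80.0], [707.7999877929688, -85.0999984741211], [714.0, 133.10000610351562], [538.5, 138.10000610351562]]
   0 at 536.6 slope deg 1.25 50
   0 at 710.1 slope deg 1.6 118
   1 at -81.6 slope deg -1.4 79
125 [162, 163, 163, 163, 163, 162, 164, 165, 167, 166, 166, 165, 161, 166, 168, 168, 161, 146, 136, 133, 144, 166, 171, 168, 168, 169, 168, 167, 167, 167]
150 [165, 163, 163, 163, 165, 165, 167, 168, 167, 165, 156, 162, 166, 166, 162, 150, 137, 133, 139, 158, 166, 168, 167, 168, 168, 168, 167, 168, 168, 173]
165 [166, 163, 163, 165, 166, 167, 169, 168, 166, 159, 161, 164, 164, 162, 15
[... 274 characters left out ...]
5, 195, 188, 157, 103, 73, 124, 174, 193, 195, 196, 195, 195, 195, 196, 196, 195, 196, 195, 195, 196, 196, 196, 196, 194, 183, 152, 113, 96, 95]
col 275 [107, 161, 187, 190, 189, 192, 194, 195, 192, 176, 129, 69, 83, 149, 184, 194, 196, 195, 195, 195, 196, 195, 195, 196, 195, 195, 195, 195, 195, 196, 194, 184, 155, 138, 164, 184]
col 310 [36, 70, 131, 181, 192, 187, 184, 191, 195, 195, 189, 160, 106, 71, 115, 166, 190, 194, 195, 195, 195, 195, 195, 195, 195, 195, 195, 196, 195, 196, 195, 187, 159, 116, 95, 92]
col 325 [67, 118, 145, 134, 133, 126, 143, 179, 193, 194, 193, 181, 144, 82, 78, 139, 180, 193, 195, 195, 195, 195, 195, 195, 195, 195, 195, 195, 195, 195, 195, 188, 157, 107, 88, 119]
```

drive_tool(deltas=[{"linear": [-8, -25, 0], "twist": 0, "claw": 0.5}, {"linear": [-16, -55, -5], "twist": 0, "claw": 0.5}, {"linear": [-25, -90, -15], "twist": 0, "claw": 0.5}, {"linear": [-35, -125, -30], "twist": 0, "claw": 0.5}, {"linear": [-45, -160, -50], "twist": 0, "claw": 0.5}, {"linear": [-55, -190, -70], "twist": 0, "claw": 0.5}, {"linear": [-62, -210, -90], "twist": 0, "claw": 0.5}, {"linear": [-65, -220, -105], "twist": 0, "claw": 0.5}, {"linear": [-65, -220, -110], "twist": 0, "claw": 0.5}, {"linear": [-65, -220, -110], "twist": 0, "claw": 0.5}, {"linear": [-65, -220, -110], "twist": 0, "claw": 0.5}])

```text
clock: 3.17
position: [0.5047, -0.2508, 0.3435]
ee_rot: [0.001, 0.706, 0.709, 0.0]
contact_force: [0.8, 0.3, 0.2]
width: 0.0427
gripper_force: 0.0
```

```bash
python3 - <<'E'
from h import *
import pickle
print(sensors.get_state()['position'])
a,m=grab('wrist','w3.png');pickle.dump(m,open('m_w3.pkl','wb'))
cv2.imwrite('pics/w3b.png',cv2.resize(cv2.imread('pics/w3.png'),(800,600),interpolation=cv2.INTER_CUBIC))
E
```

```text
[ 0.50473181 -0.25080379  0.34353657]
```

View pics/w3b.png

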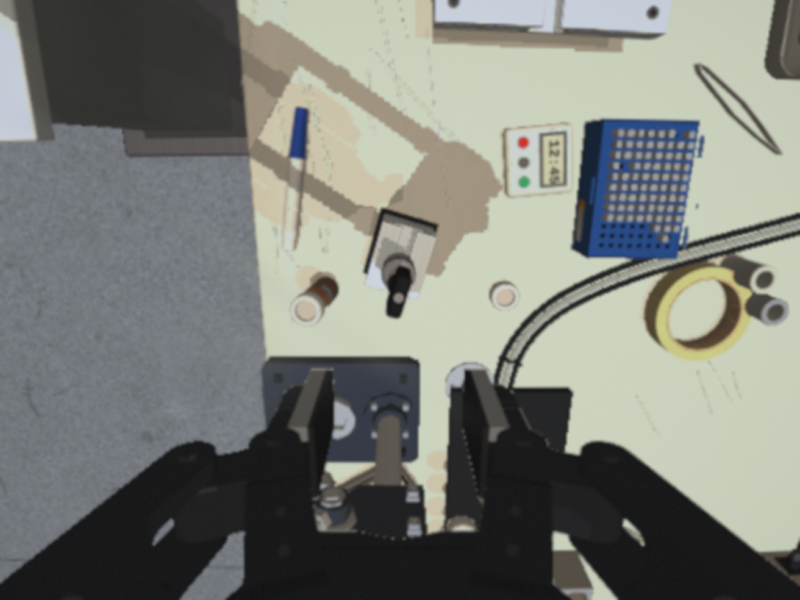

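The wrist view shows the stand block at (400,255), rotated clockwise by roughly 10°. The wing's top is at about (397,297), the loose vial at (312,300), the loose cap at (504,294), the pen at (297,180) and the timer at (537,160). The press sits below row 360.

```bash
python3 - <<'E'
from h import *
import pickle
m=pickle.load(open('m_w3.pkl','rb'));im=cv2.imread('pics/w3.png').astype(int)
s=1.5625
k=np.zeros(im.shape[:2],np.uint8);k[160:210,240:275]=(im[160:210,240:275].max(2)<60)
c=max(cv2.findContours(k,0,1)[0],key=cv2.contourArea).reshape(-1,2)
w=(onz(m,c,.153)[:,:2]*1000)
print('wing',cv2.minAreaRect(w.astype(np.float32)),cv2.boxPoints(cv2.minAreaRect(w.astype(np.float32))).round(1).tolist())
print('stand corners',(onz(m,np.array([[384,215],[437,228],[425,298],[366,285]])/s,.06)*1000).round(1).tolist())
print('side wing',(onz(eyes.camera_model('side'),np.array([[376,354]])/s,.153)*1000).round(1))
print('cam',(-np.array(m['R']).T@np.array(m['t'])).round(3))
m2=pickle.load(open('m_w2.pkl','rb'))
print('slot',(onz(m2,[[289,125],[287,150],[286.3,165],[286.5,172]],.085)*1000).round(1).tolist(), (onz(m2,[[281.5,125],[280,150],[279,165]],.085)*1000).round(1).tolist())
print('jaw',(onz(m2,[[262,51],[275,51.3],[310,53],[325,53.5]],.111)*1000).round(1).tolist())
print('deckfront',(onz(m2,np.array([[363,275],[522,279]])/s,.085)*1000).round(1).tolist())
out=np.zeros((600,800,3),np.uint8)
out[:,:400]=cv2.resize(cv2.imread('pics/w3.png')[120:220,230:297],(400,600),interpolation=cv2.INTER_CUBIC)
out[:560,400:]=cv2.resize(cv2.imread('pics/w2.png')[70:182,270:350],(400,560),interpolation=cv2.INTER_CUBIC)
cv2.imwrite('pics/c3.png',out)
E
```

```text
wing ((504.77227783203125, -268.30548095703125), (36.0562629699707, 15.019689559936523), 72.82379913330078) [[492.29998779296875, -283.29998779296875], [506.6000061035156, -287.70001220703125], [517.2999877929688, -253.3000030517578], [502.8999938964844, -248.89999389648438]]
stand corners [[494.4, -226.7, 60.0], [540.8, -237.8, 60.0], [531.7, -302.1, 60.0], [477.8, -289.9, 60.0]]
side wing [[ 505.3 -264.6  153. ]]
cam [ 0.505 -0.175  0.474]
slot [[627.2, 4.8, 85.0], [625.5, -35.7, 85.0], [625.3, -61.0, 85.0], [626.1, -73.0, 85.0]] [[615.1, 4.7, 85.0], [614.0, -35.8, 85.0], [613.1, -61.1, 85.0]]
jaw [[581.6, 111.1, 111.0], [600.2, 110.9, 111.0], [650.6, 109.3, 111.0], [672.3, 108.9, 111.0]]
deckfront [[534.8, -80.7, 85.0], [707.6, -83.7, 85.0]]
```

View pics/c3.png

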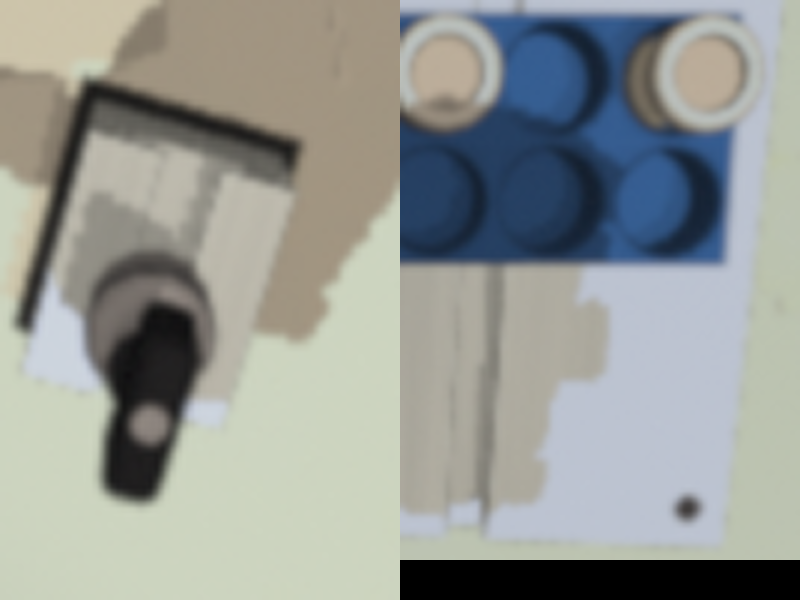

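```bash
python3 - <<'E'
from h import *
import pickle
m=pickle.load(open('m_w3.pkl','rb'))
print('dot',(onz(m,[[230+149/5.97,120+425/6]],.153)*1000).round(1))
c=onz(m,np.array([[230,120]])+np.array([[90,132],[293,185],[222,425],[25,375]])/[5.97,6],.06)*1000
print('stand',c.round(1).tolist(),c.mean(0));e=c-np.roll(c,1,0);print(np.hypot(e[:,0],e[:,1]),np.degrees(np.arctan2(e[:,1],e[:,0])))
m2=eyes.camera_model('side');X=[.505,-.268,.153]
print('side pix of est',proj(m2,X)*1.5625)
s=cv2.imread('pics/d1.png').astype(int);k=np.zeros(s.shape[:2],np.uint8);k[218:262,232:252]=s[218:262,232:252].max(2)<70
cc=np.argwhere(k);print('wing side mask rows',[(r,np.where(k[r])[0].min(),np.where(k[r])[0].max()) for r in range(222,258,4) if k[r].any()])
E
```

```text
dot [[ 506.8 -273.7  153. ]]
stand [[493.4, -232.7, 60.0], [540.2, -244.6, 60.0], [524.8, -302.3, 60.0], [477.7, -290.1, 60.0]] [ 509.04570841 -267.39788419   60.        ]
[59.54081422 48.25960911 59.72681879 48.63423933] [  74.70468491  -14.28956084 -104.93312451  165.48493941]
side pix of est [[375.44747524 355.73370946]]
wing side mask rows [(226, np.int64(240), np.int64(245)), (230, np.int64(238), np.int64(245)), (234, np.int64(235), np.int64(245)), (238, np.int64(235), np.int64(245)), (242, np.int64(235), np.int64(244)), (246, np.int64(235), np.int64(244)), (254, np.int64(233), np.int64(241))]
```

drive_tool(deltas=[{"linear": [1, -7, -20], "twist": -5, "claw": 0.5}, {"linear": [2, -14, -45], "twist": -10, "claw": 0.5}, {"linear": [2.5, -20, -70], "twist": -15, "claw": 0.5}, {"linear": [2.5, -20, -95], "twist": -15, "claw": 0.5}, {"linear": [2.5, -20, -120], "twist": -15, "claw": 0.5}, {"linear": [2.5, -20, -145], "twist": -15, "claw": 0.5}, {"linear": [2.5, -20, -165], "twist": -15, "claw": 0.5}, {"linear": [2.5, -20, -182], "twist": -15, "claw": 0.5}, {"linear": [2.5, -20, -195], "twist": -15, "claw": 0.5}, {"linear": [2.5, -20, -204], "twist": -15, "claw": 0.5}, {"linear": [2.5, -20, -209], "twist": -15, "claw": 0.5}, {"linear": [2.5, -20, -209], "twist": -15, "claw": 0.5}])

```text
clock: 4.22
position: [0.5081, -0.2705, 0.1333]
ee_rot: [-0.0, 0.792, 0.611, 0.0]
contact_force: [0.3, 0.8, -0.5]
width: 0.0426
gripper_force: 0.0
```

```bash
python3 - <<'E'
from h import *
a,m=grab('wrist','w4.png');b,_=grab('side','d4.png')
out=np.zeros((384,800,3),np.uint8)
out[:,:512]=cv2.imread('pics/w4.png');out[:288,512:]=cv2.resize(cv2.imread('pics/d4.png')[190:310,190:310],(288,288),interpolation=2)
cv2.imwrite('pics/c4.png',out)
st=sensors.get_state();print(st['position'],st['contact_force'])
E
```

```text
[ 0.50854273 -0.27121695  0.13437014] [ 0.52603558 -0.44226054  0.85135521]
```

View pics/c4.png

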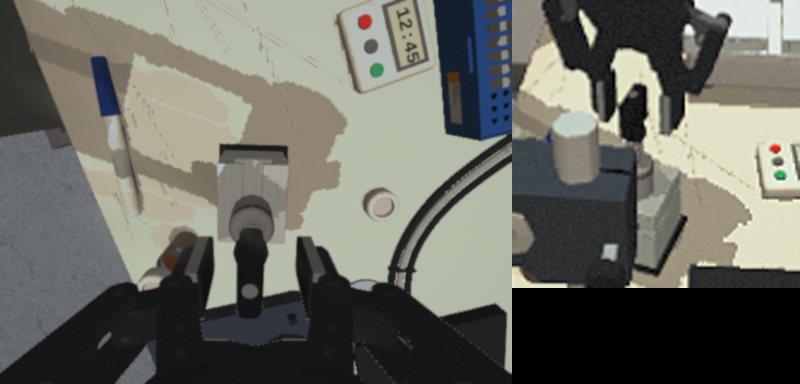

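The wing lies between the pads and parallel to them, its bolt dot at (249,290). It sits slightly left of the finger midpoint, which is near column 257. The fingertips are just above the boss.

```bash
python3 - <<'E'
from h import *
m=eyes.camera_model('wrist');p=sensors.get_state()['position']
w=onz(m,[[249,290]],.153)[0]-p;a=np.radians(75);ux=np.array([np.cos(a),np.sin(a)]);uy=np.array([np.sin(a),-np.cos(a)])
print('dot rel tcp',w*1000,'along wing',w[:2]@ux*1000,'along closing',w[:2]@uy*1000)
im=cv2.imread('pics/w4.png').astype(int)
for r in(255,270,285,300):
    print(r,[int(v) for v in im[r,225:275].max(1)])
st=onz(m,[[218,160],[290,160],[285,240],[217,235]],.06)-p;print(st[:,:2]@uy*1000)
E
```

```text
dot rel tcp [-2.03206523 -2.49420368 18.62985758] along wing -2.935152933011127 along closing -1.3172768698791701
255 [189, 190, 190, 190, 190, 190, 190, 178, 134, 73, 32, 24, 21, 21, 20, 22, 20, 22, 23, 22, 23, 21, 21, 21, 22, 22, 23, 22, 22, 24, 23, 24, 25, 24, 23, 24, 24, 23, 25, 26, 29, 35, 80, 143, 180, 189, 189, 189, 189, 189]
270 [190, 190, 190, 190, 190, 190, 190, 190, 189, 189, 179, 135, 75, 30, 19, 18, 21, 21, 22, 22, 23, 22, 21, 23, 23, 22, 24, 23, 22, 23, 22, 21, 20, 22, 22, 20, 18, 28, 83, 151, 183, 190, 190, 190, 190, 189, 189, 189, 190, 190]
285 [190, 189, 190, 189, 189, 190, 190, 190, 189, 189, 176, 124, 64, 26, 20, 21, 20, 26, 38, 57, 73, 83, 89, 91, 91, 92, 89, 85, 77, 65, 48, 31, 22, 19, 18, 19, 22, 54, 118, 174, 189, 190, 190, 190, 189, 189, 190, 189, 190, 190]
300 [189, 189, 189, 189, 189, 189, 189, 189, 190, 188, 174, 117, 55, 24, 20, 20, 21, 20, 23, 21, 21, 21, 21, 23, 22, 21, 22, 21, 23, 21, 20, 22, 20, 22, 18, 21, 23, 30, 31, 30, 31, 30, 30, 29, 29, 30, 29, 30, 29, 30]
[-23.9971397   25.4676739   24.24692867 -26.45565441]
```

drive_tool(deltas=[{"linear": [-1.8, -2.5, 0], "twist": 0, "claw": 0.5}, {"linear": [-1.8, -2.5, 0], "twist": 0, "claw": 0.3}, {"linear": [-1.8, -2.5, 0], "twist": 0, "claw": 0.2}, {"linear": [-1.8, -2.5, 0], "twist": 0, "claw": 0.0}, {"linear": [-1.8, -2.5, 0], "twist": 0, "claw": 0.0}, {"linear": [-1.8, -2.5, 0], "twist": 0, "claw": 0.0}, {"linear": [-1.8, -2.5, 0], "twist": 0, "claw": 0.0}], squeeze=60)

```text
clock: 4.9
position: [0.5061, -0.2738, 0.1339]
ee_rot: [0.001, 0.792, 0.611, 0.0]
contact_force: [-1.0, -0.4, 4.9]
width: 0.0113
gripper_force: 59.1
```

drive_tool(deltas=[{"linear": [0, 0, 6], "twist": 0, "claw": 0}, {"linear": [0, 0, 18], "twist": 0, "claw": 0}, {"linear": [0, 0, 40], "twist": 0, "claw": 0}, {"linear": [0, 0, 70], "twist": 0, "claw": 0}, {"linear": [5, 10, 105], "twist": 2, "claw": 0}, {"linear": [20, 25, 138], "twist": 4, "claw": 0}, {"linear": [40, 45, 168], "twist": 7, "claw": 0}, {"linear": [62, 72, 195], "twist": 10, "claw": 0}, {"linear": [85, 102, 216], "twist": 13, "claw": 0}, {"linear": [104, 128, 228], "twist": 13, "claw": 0}, {"linear": [114, 142, 235], "twist": 13, "claw": 0}, {"linear": [114, 144, 236], "twist": 13, "claw": 0}])

```text
clock: 5.9
position: [0.6225, -0.1262, 0.3704]
ee_rot: [0.001, 0.716, 0.698, 0.002]
contact_force: [-0.2, 0.1, -1.0]
width: 0.011
gripper_force: 58.6
```

drive_tool(deltas=[{"linear": [0, 0, 0], "twist": 0, "claw": 0}, {"linear": [0, 0, 0], "twist": 0, "claw": 0}])

```text
clock: 6.07
position: [0.6191, -0.1299, 0.3683]
ee_rot: [-0.001, 0.718, 0.696, -0.001]
contact_force: [-0.1, -0.1, -2.2]
width: 0.0114
gripper_force: 58.6
```

```bash
python3 - <<'E'
from h import *
import pickle
st=sensors.get_state();print(st['position'],st['ee_rot'],st['contact_force'],st['width'])
a,m=grab('wrist','w5.png');pickle.dump(m,open('m_w5.pkl','wb'))
print('cam',(-np.array(m['R']).T@np.array(m['t'])).round(3))
cv2.imwrite('pics/w5b.png',cv2.resize(cv2.imread('pics/w5.png'),(800,600),interpolation=cv2.INTER_CUBIC))
E
```

```text
[ 0.61913804 -0.12994178  0.36834471] [-7.08042111e-04  7.17752021e-01  6.96297789e-01 -9.61195033e-04] [-0.14392057 -0.09534879 -2.20969577] 0.011423005491939864
cam [ 0.623 -0.054  0.499]
```

View pics/w5b.png

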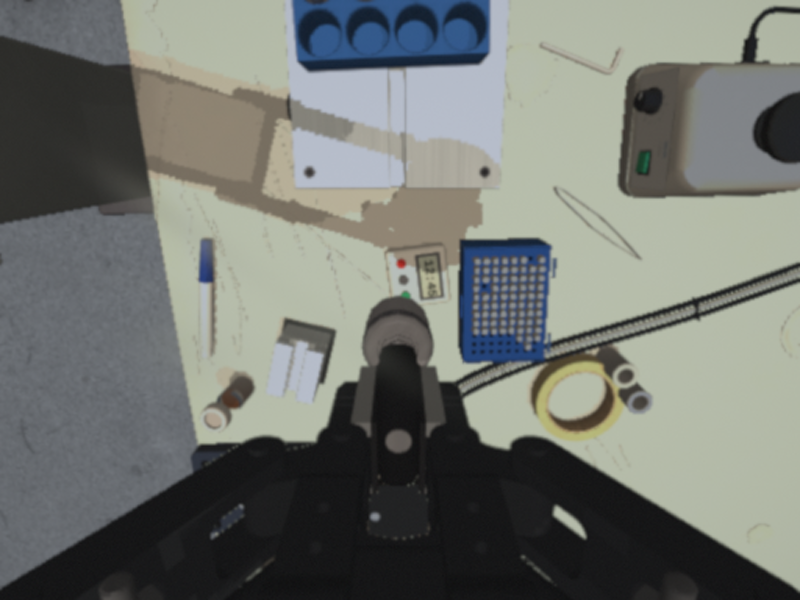

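The clamp is held upright. The slot shows as two lines at columns ≈389 and 405, between rows 70 and 187. The deck's front edge is at row 187, with screws at (309,172) and (485,172). The lower edge of the rack's front face is at row ≈68.

```bash
python3 - <<'E'
from h import *
import pickle
m=pickle.load(open('m_w5.pkl','rb'));im=cv2.imread('pics/w5.png').astype(int)
for r in(50,60,105,115,118): print(r,[int(v) for v in im[r,240:268].sum(1)//3])
s=1.5625
f=lambda p,z=.085:(onz(m,np.array(p)/s,z)*1000).round(1)[:,:2].tolist()
print('front',f([[295,187.5],[499,188.5]]),'screws',f([[309,172],[485,172]]))
print('left/right edges',f([[288,75],[295,187]]),f([[508,75],[499,187]]))
print('rack foot',f([[302,70],[485,63]]),'rack top front',f([[298,62],[490,52]],.133))
print('slot L',f([[389,80],[390,180]]),'R',f([[405,80],[405.5,180]]))
# predicted slot floor
print('clamp dot rel', (onz(m,np.array([[398,441]])/s,.368+.0195)*1000).round(1))
E
```

```text
50 [189, 190, 190, 190, 190, 190, 189, 180, 159, 172, 186, 189, 190, 190, 190, 190, 190, 185, 169, 161, 182, 189, 190, 190, 190, 190, 190, 190]
60 [190, 190, 190, 190, 190, 190, 190, 182, 161, 165, 183, 189, 190, 190, 190, 190, 190, 190, 183, 168, 183, 190, 190, 190, 190, 190, 190, 190]
105 [191, 191, 191, 191, 191, 191, 191, 189, 182, 179, 186, 191, 191, 191, 192, 191, 190, 181, 150, 141, 172, 171, 165, 165, 165, 166, 166, 166]
115 [191, 192, 191, 191, 191, 191, 191, 191, 189, 187, 189, 191, 191, 191, 192, 192, 191, 188, 173, 144, 154, 164, 165, 163, 164, 166, 166, 166]
118 [191, 191, 191, 191, 191, 191, 191, 191, 189, 185, 182, 181, 181, 182, 182, 181, 171, 140, 128, 130, 155, 164, 164, 163, 164, 166, 166, 166]
front [[533.1, -79.6], [707.9, -85.6]] screws [[546.2, -67.2], [695.6, -71.6]]
left/right edges [[535.3, 9.5], [533.2, -79.2]] [[712.7, 4.3], [707.9, -84.3]]
rack foot [[546.9, 12.8], [693.9, 13.6]] rack top front [[553.3, 10.5], [689.1, 12.9]]
slot L [[616.6, 3.0], [614.8, -76.0]] R [[629.5, 2.6], [628.0, -76.3]]
clamp dot rel [[ 620.3 -128.9  387.5]]
```

drive_tool(deltas=[{"linear": [0.5, 12, -8], "twist": 0, "claw": 0}, {"linear": [1, 30, -25], "twist": 0, "claw": 0}, {"linear": [1.9, 50, -48], "twist": 0, "claw": 0}, {"linear": [1.9, 68, -75], "twist": 0, "claw": 0}, {"linear": [1.9, 80, -105], "twist": 0, "claw": 0}, {"linear": [1.9, 83, -132], "twist": 0, "claw": 0}, {"linear": [1.9, 83, -155], "twist": 0, "claw": 0}, {"linear": [1.9, 83, -172], "twist": 0, "claw": 0}, {"linear": [1.9, 83, -184], "twist": 0, "claw": 0}, {"linear": [1.9, 83, -190], "twist": 0, "claw": 0}, {"linear": [1.9, 83, -192], "twist": 0, "claw": 0}, {"linear": [1.9, 83, -192], "twist": 0, "claw": 0}])

```text
clock: 7.12
position: [0.6213, -0.0467, 0.1769]
ee_rot: [-0.0, 0.718, 0.696, -0.0]
contact_force: [-0.1, -0.2, -2.2]
width: 0.0109
gripper_force: 58.7
```

drive_tool(deltas=[{"linear": [0, 0, -2], "twist": 0, "claw": 0}, {"linear": [0, 0, -4], "twist": 0, "claw": 0}, {"linear": [0, 0, -6], "twist": 0, "claw": 0}, {"linear": [0, 0, -8], "twist": 0, "claw": 0}, {"linear": [0, 0, -8], "twist": 0, "claw": 0}])

```text
clock: 7.53
position: [0.6217, -0.0465, 0.1692]
ee_rot: [-0.0, 0.718, 0.696, -0.0]
contact_force: [-0.7, -0.6, -1.6]
width: 0.0108
gripper_force: 58.7
```

```bash
python3 - <<'E'
from h import *
import pickle
st=sensors.get_state();print(st['position'],st['ee_rot'],st['contact_force'])
a,m=grab('wrist','w6.png');b,md=grab('side','d6.png');c,ms=grab('scene','s6.png')
out=np.zeros((600,800,3),np.uint8)
out[:300,:400]=cv2.resize(cv2.imread('pics/w6.png'),(400,300),interpolation=3)
out[:400,400:]=cv2.resize(cv2.imread('pics/d6.png')[140:220,255:335],(400,400),interpolation=2)
out[300:,:400]=cv2.resize(cv2.imread('pics/s6.png')[150:240,150:270],(400,300),interpolation=2)
cv2.imwrite('pics/c6.png',out)
E
```

```text
[ 0.62167807 -0.04651061  0.16916688] [-7.27406719e-05  7.17746596e-01  6.96304401e-01 -1.43992840e-05] [-0.65430695 -0.58894756 -1.63939218]
```

View pics/c6.png

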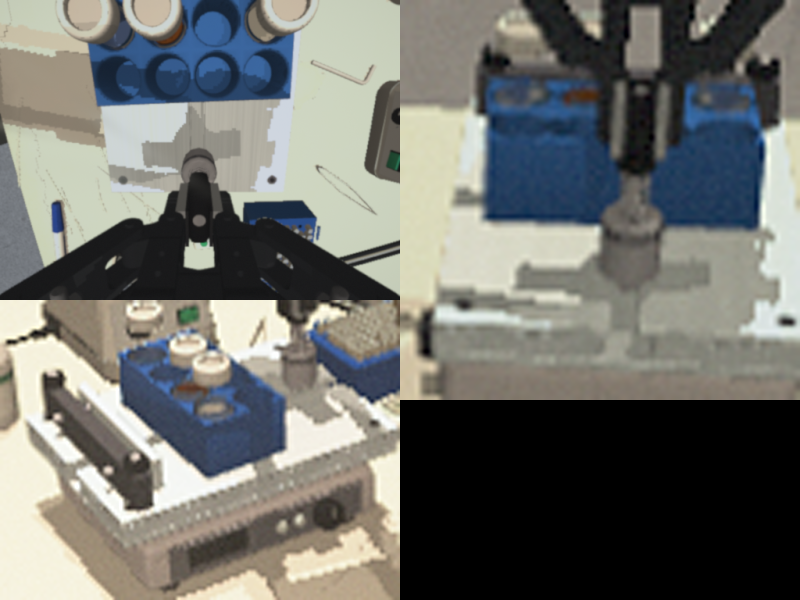

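The clamp is just above the deck with no contact yet. In the side view the sleeve (column ≈630) lines up with the slot (≈625). I'll go down slowly.

drive_tool(deltas=[{"linear": [-0.3, 0, -1], "twist": 0, "claw": 0}, {"linear": [-0.5, 0, -2], "twist": 0, "claw": 0}, {"linear": [-0.5, 0, -3], "twist": 0, "claw": 0}, {"linear": [-0.5, 0, -4], "twist": 0, "claw": 0}, {"linear": [-0.5, 0, -5], "twist": 0, "claw": 0}, {"linear": [-0.5, 0, -5], "twist": 0, "claw": 0}])

```text
clock: 8.18
position: [0.6212, -0.0465, 0.164]
ee_rot: [-0.0, 0.718, 0.696, -0.0]
contact_force: [0.3, -0.3, -2.0]
width: 0.0109
gripper_force: 58.7
```

drive_tool(deltas=[{"linear": [0, 0, -1], "twist": 0, "claw": 0}, {"linear": [0, 0, -2], "twist": 0, "claw": 0}, {"linear": [0, 0, -3], "twist": 0, "claw": 0}, {"linear": [0, 0, -3], "twist": 0, "claw": 0}])

```text
clock: 8.52
position: [0.6211, -0.0465, 0.1611]
ee_rot: [-0.0, 0.718, 0.696, -0.0]
contact_force: [-0.0, 0.6, -0.7]
width: 0.0109
gripper_force: 58.7
```

drive_tool(deltas=[{"linear": [0, 0, -1], "twist": 0, "claw": 0}, {"linear": [0, 0, -2], "twist": 0, "claw": 0}, {"linear": [0, 0, -2], "twist": 0, "claw": 0}])

```text
clock: 8.77
position: [0.6212, -0.0465, 0.1591]
ee_rot: [-0.0, 0.718, 0.696, -0.0]
contact_force: [-0.4, 0.5, -1.3]
width: 0.0109
gripper_force: 58.6
```

drive_tool(deltas=[{"linear": [0, 0, -0.6], "twist": 0, "claw": 0}, {"linear": [0, 0, -1.2], "twist": 0, "claw": 0}, {"linear": [0, 0, -1.2], "twist": 0, "claw": 0}])

```text
clock: 9.02
position: [0.6213, -0.0466, 0.159]
ee_rot: [0.0, 0.718, 0.696, 0.0]
contact_force: [-2.3, -0.4, 3.7]
width: 0.011
gripper_force: 59.4
```

drive_tool(deltas=[{"linear": [0, 0, -0.6], "twist": 0, "claw": 0}, {"linear": [0, 0, -1.0], "twist": 0, "claw": 0}, {"linear": [0, 0, -1.0], "twist": 0, "claw": 0}])

```text
clock: 9.27
position: [0.6214, -0.0466, 0.1589]
ee_rot: [0.001, 0.718, 0.696, 0.0]
contact_force: [-2.6, 1.1, 8.6]
width: 0.0112
gripper_force: 60.1
```

drive_tool(deltas=[{"linear": [-0.3, 0, 1.6], "twist": 0, "claw": 0}, {"linear": [-0.3, 2, 1.6], "twist": 0, "claw": 0}, {"linear": [-0.2, 6, 1.6], "twist": 0, "claw": 0}, {"linear": [0, 11, 1.6], "twist": 0, "claw": 0}, {"linear": [0.1, 16, 1.6], "twist": 0, "claw": 0}, {"linear": [0.2, 21, 1.6], "twist": 0, "claw": 0}, {"linear": [0.3, 26, 1.6], "twist": 0, "claw": 0}, {"linear": [0.5, 31, 1.6], "twist": 0, "claw": 0}, {"linear": [0.6, 35, 1.6], "twist": 0, "claw": 0}, {"linear": [0.6, 36, 1.6], "twist": 0, "claw": 0}])

```text
clock: 10.1
position: [0.6222, -0.0096, 0.1589]
ee_rot: [0.0, 0.717, 0.697, 0.0]
contact_force: [-0.2, -3.2, 3.2]
width: 0.011
gripper_force: 59.5
```

drive_tool(deltas=[{"linear": [0, 1, 0.4], "twist": 0, "claw": 0}, {"linear": [0.1, 2, 0.6], "twist": 0, "claw": 0}, {"linear": [0.1, 3, 0.6], "twist": 0, "claw": 0}, {"linear": [0.1, 4, 0.6], "twist": 0, "claw": 0}])

```text
clock: 10.43
position: [0.6218, -0.0065, 0.159]
ee_rot: [-0.0, 0.718, 0.696, -0.0]
contact_force: [0.4, -1.4, 1.7]
width: 0.0113
gripper_force: 59.1
```

drive_tool(deltas=[{"linear": [0, 1.5, 0], "twist": 0, "claw": 0}, {"linear": [0.1, 3, 0], "twist": 0, "claw": 0}, {"linear": [0.1, 4.5, 0], "twist": 0, "claw": 0}, {"linear": [0.2, 6, 0], "twist": 0, "claw": 0}])

```text
clock: 10.77
position: [0.622, -0.0008, 0.159]
ee_rot: [-0.0, 0.718, 0.696, -0.0]
contact_force: [-0.5, -2.9, 0.5]
width: 0.0111
gripper_force: 59.0
```

drive_tool(deltas=[{"linear": [0, 1.5, 0], "twist": 0, "claw": 0}, {"linear": [0.1, 3, 0], "twist": 0, "claw": 0}, {"linear": [0.1, 4.5, 0], "twist": 0, "claw": 0}, {"linear": [0.2, 6, 0], "twist": 0, "claw": 0}])

```text
clock: 11.1
position: [0.6222, 0.0058, 0.159]
ee_rot: [-0.0, 0.718, 0.696, -0.0]
contact_force: [0.4, -1.6, -0.8]
width: 0.0111
gripper_force: 58.8
```

drive_tool(deltas=[{"linear": [0, 2, 0], "twist": 0, "claw": 0}, {"linear": [0.1, 4, 0], "twist": 0, "claw": 0}, {"linear": [0.1, 6, 0], "twist": 0, "claw": 0}, {"linear": [0.2, 8, 0], "twist": 0, "claw": 0}, {"linear": [0.3, 10, 0], "twist": 0, "claw": 0}, {"linear": [0.3, 11, 0], "twist": 0, "claw": 0}, {"linear": [0.3, 11, 0], "twist": 0, "claw": 0}])

```text
clock: 11.68
position: [0.6227, 0.0169, 0.1593]
ee_rot: [-0.0, 0.718, 0.696, 0.0]
contact_force: [-0.8, 0.1, -2.0]
width: 0.0115
gripper_force: 58.7
```

```bash
python3 - <<'E'
from h import *
import pickle
st=sensors.get_state();print(st['position'],st['contact_force'])
a,m=grab('wrist','w7.png');c,ms=grab('scene','s7.png');b,md=grab('side','d7.png');pickle.dump(m,open('m_w7.pkl','wb'))
out=np.zeros((600,800,3),np.uint8)
out[:,:]=cv2.resize(cv2.imread('pics/s7.png')[140:230,150:270],(800,600),interpolation=cv2.INTER_CUBIC)
out[:200,:266]=cv2.resize(cv2.imread('pics/w7.png'),(266,200),interpolation=3)
cv2.imwrite('pics/c7.png',out)
E
```

```text
[0.62269396 0.01693419 0.15931903] [-0.77712639  0.06591373 -1.97135784]
```

View pics/c7.png

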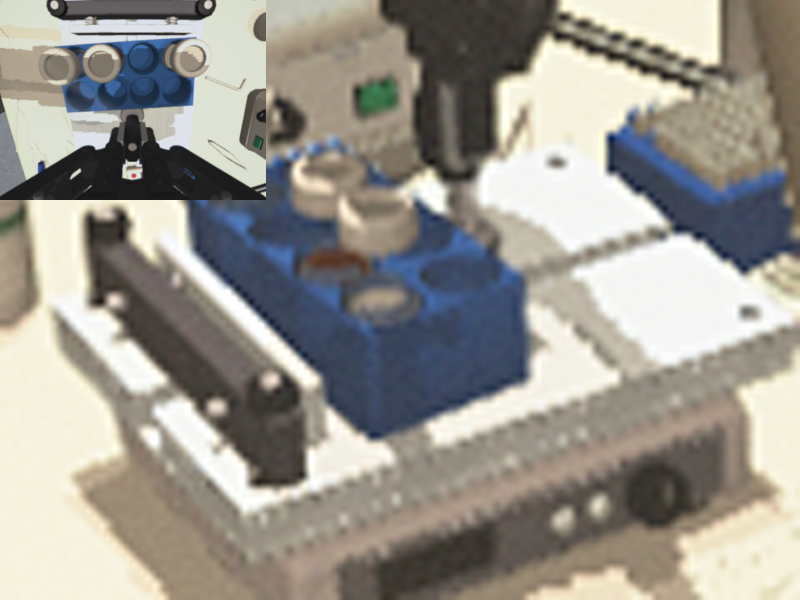

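The scene view shows the sleeve against the rack's front face. A strip of deck is still visible between the rack and the white jaw plate, about 10 mm wide. The vials are standing. I'll continue slowly.

drive_tool(deltas=[{"linear": [0, 1.5, 0], "twist": 0, "claw": 0}, {"linear": [0.1, 3, 0], "twist": 0, "claw": 0}, {"linear": [0.1, 4.5, 0], "twist": 0, "claw": 0}, {"linear": [0.2, 6, 0], "twist": 0, "claw": 0}])

```text
clock: 12.17
position: [0.6228, 0.0218, 0.1595]
ee_rot: [0.001, 0.718, 0.696, -0.001]
contact_force: [-1.4, -3.7, -0.2]
width: 0.0113
gripper_force: 58.8
```

drive_tool(deltas=[{"linear": [0, 1, 0], "twist": 0, "claw": 0}, {"linear": [0, 2, 0], "twist": 0, "claw": 0}, {"linear": [0.1, 3, 0], "twist": 0, "claw": 0}])

```text
clock: 12.42
position: [0.6223, 0.0241, 0.1595]
ee_rot: [0.001, 0.718, 0.697, -0.002]
contact_force: [-2.1, -6.0, 0.5]
width: 0.0112
gripper_force: 58.9
```

drive_tool(deltas=[{"linear": [0, 1, 0], "twist": 0, "claw": 0}, {"linear": [0, 2, 0], "twist": 0, "claw": 0}, {"linear": [0.1, 3, 0], "twist": 0, "claw": 0}])

```text
clock: 12.67
position: [0.6218, 0.0265, 0.1594]
ee_rot: [0.0, 0.718, 0.697, -0.002]
contact_force: [-3.1, -6.4, -0.2]
width: 0.0113
gripper_force: 58.9
```

```bash
python3 - <<'E'
from h import *
import pickle
st=sensors.get_state();print(st['position'],st['contact_force'])
a,m=grab('wrist','w8.png');c,ms=grab('scene','s8.png');pickle.dump(m,open('m_w8.pkl','wb'))
out=np.zeros((600,800,3),np.uint8)
out[300:,:]=cv2.resize(cv2.imread('pics/w8.png')[0:96,90:346],(800,300),interpolation=cv2.INTER_CUBIC)
out[:300,:400]=cv2.resize(cv2.imread('pics/s8.png')[150:225,150:250],(400,300),interpolation=3)
out[:300,400:]=cv2.resize(cv2.imread('pics/w8.png'),(400,300),interpolation=3)
cv2.imwrite('pics/c8.png',out)
E
```

```text
[0.62178343 0.02651486 0.15942487] [-3.09871052 -6.3838062  -0.21181385]
```

View pics/c8.png

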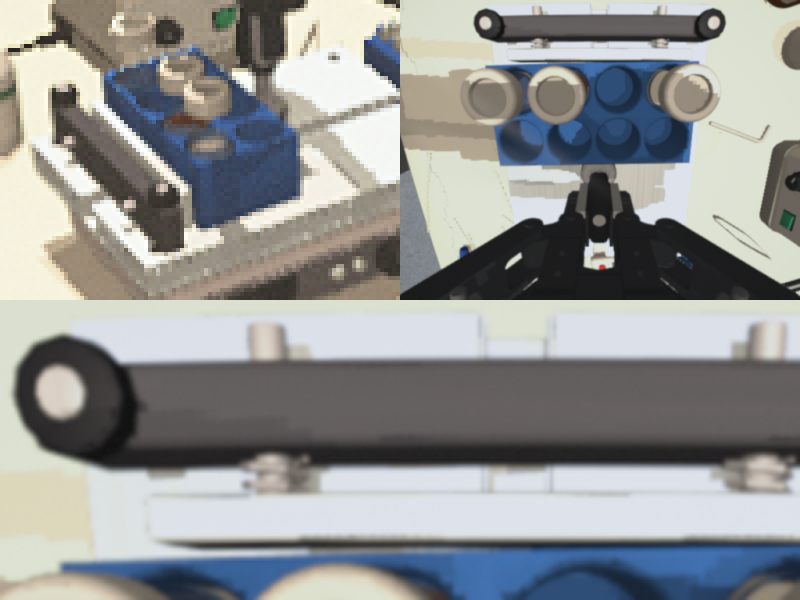

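The rack's +x corner is just touching the jaw plate (right side of the crop, row 545), and its left end still has a gap of about 3 mm. The jaw has barely moved. Further pushing should square the rack.

drive_tool(deltas=[{"linear": [-0.2, 0.7, 0], "twist": 0, "claw": 0}, {"linear": [-0.3, 1.4, 0], "twist": 0, "claw": 0}, {"linear": [-0.3, 2, 0], "twist": 0, "claw": 0}])

```text
clock: 13.02
position: [0.6221, 0.0281, 0.1593]
ee_rot: [0.001, 0.717, 0.697, -0.002]
contact_force: [-2.3, -9.0, -0.5]
width: 0.011
gripper_force: 58.7
```

drive_tool(deltas=[{"linear": [0, 0.7, 0], "twist": 0, "claw": 0}, {"linear": [0, 1.4, 0], "twist": 0, "claw": 0}, {"linear": [0, 1.4, 0], "twist": 0, "claw": 0}])

```text
clock: 13.27
position: [0.6222, 0.029, 0.1594]
ee_rot: [0.002, 0.717, 0.697, -0.003]
contact_force: [-3.0, -9.2, -0.9]
width: 0.0114
gripper_force: 58.7
```

```bash
python3 - <<'E'
from h import *
import pickle
def lines(f,mf=None):
    im=cv2.imread('pics/'+f).astype(int).sum(2)/3
    return im
a,m=grab('wrist','w9.png');st=sensors.get_state();pickle.dump(m,open('m_w9.pkl','wb'))
print(st['position'],st['contact_force'])
for f in('w8.png','w9.png'):
    im=lines(f)
    B=cv2.imread('pics/'+f).astype(int);
    for x in(145,160,220,235,290,305): print(f,x,'b-r',[int(v) for v in (B[40:90,x,0]-B[40:90,x,2])],'\n    lum',[int(v) for v in im[40:90,x]])
E
```

```text
[0.62216429 0.02894773 0.15935671] [-0.81787015 -8.93816597 -0.42634215]
w8.png 145 b-r [-5, -5, -5, -5, -5, -4, -3, -2, -1, -1, -1, -1, -1, -3, -8, -11, -6, 5, 5, 6, 6, 5, -1, 0, 7, 11, 12, 12, 12, 12, 12, 12, 12, 13, 11, 3, -8, -7, 4, 8, 6, 8, 23, 54, 78, 67, 50, 42, 35, 32] 
    lum [86, 87, 86, 85, 80, 73, 63, 47, 38, 35, 36, 35, 36, 57, 103, 143, 170, 208, 222, 224, 222, 216, 200, 213, 223, 226, 226, 226, 226, 226, 226, 226, 226, 227, 226, 219, 186, 136, 147, 202, 221, 217, 179, 129, 99, 74, 58, 51, 43, 40]
w8.png 160 b-r [-4, -5, -4, -5, -5, -4, -3, -2, -1, -1, -1, 0, 2, 6, 11, 9, 9, 8, 8, 8, 8, 8, 3, 8, 10, 12, 13, 13, 12, 13, 13, 13, 13, 13, 10, 1, -8, -8, -2, 5, 11, 15, 34, 79, 95, 95, 94, 93, 87, 74] 
    lum [87, 86, 86, 82, 78, 71, 60, 46, 38, 36, 35, 36, 48, 103, 174, 217, 224, 225, 225, 225, 222, 209, 187, 202, 222, 226, 227, 227, 226, 227, 227, 227, 227, 227, 225, 216, 176, 109, 54, 106, 188, 205, 148, 109, 103, 101, 102, 100, 95, 80]
w8.png 220 b-r [-6, -6, -5, -4, -3, -3, -2, 0, 0, 0, 0, -1, -3, 3, 16, 14, 13, 14, 13, 13, 13, 8, 0, 8, 12, 13, 13, 12, 12, 13, 13, 13, 
[... 3665 characters left out ...]
47, 36] 
    lum [98, 98, 98, 97, 97, 97, 96, 93, 87, 79, 67, 51, 39, 34, 36, 37, 72, 145, 209, 225, 227, 227, 224, 215, 222, 226, 227, 227, 227, 227, 227, 227, 227, 227, 227, 227, 225, 213, 162, 95, 78, 102, 112, 111, 101, 89, 80, 67, 53, 45]
w9.png 305 b-r [-6, -5, -5, -5, -5, -6, -6, -5, -5, -5, -4, -3, -1, -1, 0, 0, 6, 13, 20, 14, 13, 13, 13, 14, 7, 12, 13, 13, 13, 13, 13, 13, 13, 13, 13, 13, 9, -2, -9, 1, 56, 94, 106, 108, 108, 107, 107, 107, 104, 92] 
    lum [99, 98, 97, 97, 97, 97, 96, 92, 88, 80, 68, 53, 40, 36, 36, 37, 70, 140, 205, 224, 227, 227, 222, 205, 218, 225, 227, 227, 227, 227, 227, 227, 227, 227, 228, 227, 224, 210, 163, 96, 77, 103, 114, 116, 115, 114, 114, 114, 110, 99]
```

```bash
cat > jaw.py <<'E'
from h import *
import pickle,sys
def sub(col,lo,hi,thr,up):
    for i in range(lo,hi):
        a,b=col[i],col[i+1]
        if (up and a<thr<=b) or (not up and a>thr>=b): return i+(thr-a)/(b-a)
def meas(f):
    im=cv2.imread(f'pics/{f}.png').astype(float).mean(2);m=pickle.load(open(f'm_{f}.pkl','rb'))
    o=[]
    for x in(220,230,235,240,290,300,305):
        c=im[:,x];e=sub(c,40,75,150,True)
        if e is None: continue
        j=sub(c,int(e)+8,95,150,False)
        if j is None: continue
        Y=onz(m,[[x,e],[x,j]],.111)[:,1]*1000;o.append([Y[0],Y[1],Y[0]-Y[1]])
    print(f,np.round(np.median(o,0),2),np.ptp(np.array(o)[:,2]).round(2))
if __name__=='__main__':
    for f in sys.argv[1:]: meas(f)
E
cp m_w2.pkl m_w7.pkl . 2>/dev/null; python3 jaw.py w7 w8 w9
```

```text
w7 [109.73 103.35   6.38] 2.9
w8 [126.3  114.3   11.96] 0.29
w9 [126.39 115.49  10.89] 0.15
```

```bash
sed -i 's/sub(c,40,75,150,True)/sub(c,LO,75,150,True)/; s/^def meas/LO=40\ndef meas/' jaw.py; python3 - <<'E'
import jaw
for LO in(28,30,34):
    jaw.LO=LO; jaw.meas('w7')
im=jaw.cv2.imread('pics/w7.png').mean(2)
print([int(v) for v in im[15:75,235]])
E
```

```text
w7 [124.91 112.36  12.52] 0.15
w7 [124.91 112.36  12.52] 0.15
w7 [124.91 112.36  12.52] 0.15
[98, 97, 97, 97, 97, 97, 96, 95, 91, 83, 77, 72, 60, 43, 36, 36, 35, 35, 33, 34, 37, 74, 151, 216, 227, 227, 227, 227, 227, 227, 224, 214, 215, 224, 227, 228, 227, 227, 227, 227, 227, 227, 227, 228, 228, 225, 208, 140, 65, 26, 29, 74, 152, 217, 227, 228, 228, 228, 228, 228]
```

```bash
sed -i 's/Y=onz(m,\[\[x,e\],\[x,j\]\],.111)\[:,1\]\*1000/Y=np.array([onz(m,[[x,e]],ZE)[0,1],onz(m,[[x,j]],.111)[0,1]])*1000/; s/^LO=40/LO=28;ZE=.085/' jaw.py; python3 - <<'E'
import jaw
for z in(.085,.095,.11):
    jaw.ZE=z
    for f in('w7','w8','w9'): jaw.LO=28 if f=='w7' else 40; jaw.meas(f)
E
```

```text
w7 [129.56 112.36  17.1 ] 0.24
w8 [129.67 114.3   15.22] 0.26
w9 [129.38 115.49  13.83] 0.13
w7 [127.77 112.36  15.32] 0.17
w8 [128.38 114.3   13.97] 0.27
w9 [128.23 115.49  12.69] 0.08
w7 [125.09 112.36  12.7 ] 0.15
w8 [126.43 114.3   12.09] 0.29
w9 [126.5  115.49  11.  ] 0.15
```

The cast jaw edge gives about 3.1 mm of travel, which agrees with the push force (≈9 N total, less friction). The rack is square. Now I'll press down.

drive_tool(deltas=[{"linear": [0, 0, -1.5], "twist": 0, "claw": 0}, {"linear": [0, 0, -3], "twist": 0, "claw": 0}, {"linear": [0, 0, -4.5], "twist": 0, "claw": 0}, {"linear": [0, 0, -6], "twist": 0, "claw": 0}, {"linear": [0, 0, -7.5], "twist": 0, "claw": 0}, {"linear": [0, 0, -9], "twist": 0, "claw": 0}, {"linear": [0, 0, -9], "twist": 0, "claw": 0}], squeeze=80)

```text
clock: 13.9
position: [0.6223, 0.0289, 0.1533]
ee_rot: [0.002, 0.717, 0.697, -0.002]
contact_force: [-5.6, -8.2, 13.9]
width: 0.0106
gripper_force: 83.6
```

drive_tool(deltas=[{"linear": [-0.3, 0, -1], "twist": 0, "claw": 0}, {"linear": [-0.5, 0, -2], "twist": 0, "claw": 0}, {"linear": [-0.5, 0, -2], "twist": 0, "claw": 0}])

```text
clock: 14.15
position: [0.6222, 0.0289, 0.1518]
ee_rot: [0.003, 0.717, 0.697, -0.001]
contact_force: [-5.3, -9.2, 16.2]
width: 0.011
gripper_force: 83.9
```

drive_tool(deltas=[{"linear": [0, 0, 0], "twist": -4, "claw": 0}, {"linear": [0, 0, 0], "twist": -8, "claw": 0}, {"linear": [0, 0, 0], "twist": -12, "claw": 0}, {"linear": [0, 0, 0], "twist": -15, "claw": 0}, {"linear": [0, 0, 0], "twist": -15, "claw": 0}])

```text
clock: 14.57
position: [0.6226, 0.0289, 0.1522]
ee_rot: [0.003, 0.803, 0.596, -0.001]
contact_force: [-5.0, -8.7, 15.2]
width: 0.0109
gripper_force: 83.8
```

drive_tool(deltas=[{"linear": [0, 0, -0.5], "twist": -6, "claw": 0}, {"linear": [0, 0, -0.5], "twist": -12, "claw": 0}, {"linear": [0, 0, -0.5], "twist": -18, "claw": 0}, {"linear": [0, 0, -0.5], "twist": -24, "claw": 0}, {"linear": [0, 0, -0.5], "twist": -30, "claw": 0}, {"linear": [0, 0, -0.5], "twist": -36, "claw": 0}, {"linear": [0, 0, -0.5], "twist": -38, "claw": 0}, {"linear": [0, 0, -0.5], "twist": -38, "claw": 0}])

```text
clock: 15.23
position: [0.6229, 0.0291, 0.1518]
ee_rot: [0.003, 0.953, 0.303, 0.001]
contact_force: [-4.9, -8.7, 16.0]
width: 0.0105
gripper_force: 83.9
```

```bash
python3 -c "
from h import *
s=sensors.get_state();print(s['moment'],s['qpos'])"
```

```text
[-1.68438282  0.96990131  0.02791238] [-0.06173293  0.40586336  1.53887094 -0.00592314  1.19294864  0.89603995]
```

drive_tool(deltas=[{"linear": [0, 0, 0], "twist": -6, "claw": 0}, {"linear": [0, 0, 0], "twist": -12, "claw": 0}, {"linear": [0, 0, 0], "twist": -18, "claw": 0}, {"linear": [0, 0, 0], "twist": -24, "claw": 0}, {"linear": [0, 0, 0], "twist": -30, "claw": 0}, {"linear": [0, 0, 0], "twist": -35, "claw": 0}, {"linear": [0, 0, 0], "twist": -37, "claw": 0}, {"linear": [0, 0, 0], "twist": -37, "claw": 0}, {"linear": [0, 0, 0], "twist": -37, "claw": 0}])

```text
clock: 15.98
position: [0.623, 0.0293, 0.1519]
ee_rot: [0.003, 1.0, -0.015, 0.002]
contact_force: [-4.2, -8.0, 15.7]
width: 0.011
gripper_force: 83.8
```

```bash
python3 -c "
from h import *
s=sensors.get_state();print(s['moment'],s['ee_rot'],s['position'])"
```

```text
[-1.61562272  0.92483     0.02936773] [ 0.00257602  0.99988524 -0.01480225  0.00194096] [0.62302863 0.02933005 0.15185122]
```

drive_tool(deltas=[{"linear": [0, 0, 1], "twist": 0, "claw": 0}, {"linear": [0, 0, 2], "twist": 0, "claw": 0}, {"linear": [0, 0, 3], "twist": 0, "claw": 0}, {"linear": [0, 0, 4], "twist": 0, "claw": 0}, {"linear": [0, 0, 5], "twist": 0, "claw": 0}, {"linear": [0, 0, 6], "twist": 0, "claw": 0}, {"linear": [0, 0, 6], "twist": 0, "claw": 0}])

```text
clock: 16.57
position: [0.6229, 0.0294, 0.1551]
ee_rot: [0.002, 1.0, -0.015, 0.001]
contact_force: [-1.4, -7.8, 3.2]
width: 0.0109
gripper_force: 81.7
```

drive_tool(deltas=[{"linear": [0, 0, 0.5], "twist": 0, "claw": 0}, {"linear": [0, -0.8, 1], "twist": 0, "claw": 0}, {"linear": [0, -1.6, 1], "twist": 0, "claw": 0}, {"linear": [0, -2.2, 1], "twist": 0, "claw": 0}, {"linear": [0, -2.2, 1], "twist": 0, "claw": 0}])

```text
clock: 16.98
position: [0.6228, 0.029, 0.1551]
ee_rot: [0.001, 1.0, -0.015, 0.001]
contact_force: [0.5, -5.7, -1.2]
width: 0.0109
gripper_force: 81.4
```

drive_tool(deltas=[{"linear": [0, -0.8, 0], "twist": 0, "claw": 0}, {"linear": [0, -1.6, 0], "twist": 0, "claw": 0}, {"linear": [0, -2.2, 0], "twist": 0, "claw": 0}, {"linear": [0, -2.2, 0], "twist": 0, "claw": 0}])

```text
clock: 17.32
position: [0.6227, 0.0284, 0.1551]
ee_rot: [-0.001, 1.0, -0.015, 0.0]
contact_force: [1.2, -1.2, 0.9]
width: 0.0104
gripper_force: 81.5
```

```bash
python3 - <<'E'
from h import *
import pickle
st=sensors.get_state();print(st['position'],st['contact_force'])
a,m=grab('wrist','w10.png');c,ms=grab('scene','s10.png');b,md=grab('side','d10.png')
pickle.dump(m,open('m_w10.pkl','wb'))
# jaw plate width in scene: track vs s8/s7
out=np.zeros((600,800,3),np.uint8)
out[:300,:400]=cv2.resize(cv2.imread('pics/s10.png')[150:225,150:250],(400,300),interpolation=3)
out[:300,400:]=cv2.resize(cv2.imread('pics/w10.png'),(400,300),interpolation=3)
out[300:,:400]=cv2.resize(cv2.imread('pics/d10.png')[130:205,250:350],(400,300),interpolation=3)
cv2.imwrite('pics/c10.png',out)
E
```

```text
[0.62270728 0.02839622 0.155061  ] [ 1.23469239 -1.15435876  0.89293641]
```

View pics/c10.png

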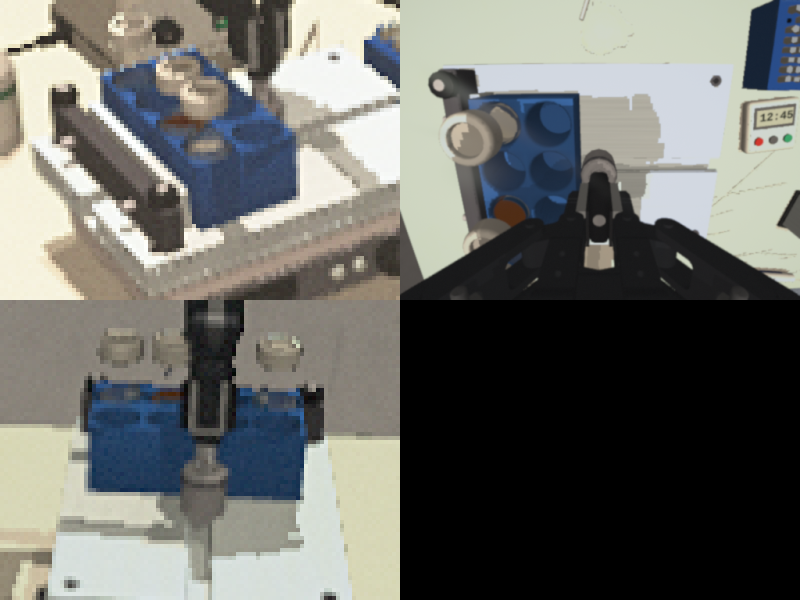

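The clamp stands locked with its wing crosswise and its sleeve against the rack. All three vials are upright and the rack is against the jaw. Now I'll release it and back off upwards.

drive_tool(deltas=[{"linear": [0, -0.3, 0], "twist": 0, "claw": 0.2}, {"linear": [0, -0.3, 0], "twist": 0, "claw": 0.3}, {"linear": [0, -0.3, 0], "twist": 0, "claw": 0.32}, {"linear": [0, -0.3, 3], "twist": 0, "claw": 0.32}, {"linear": [0, -0.3, 12], "twist": 0, "claw": 0.32}, {"linear": [0, -0.3, 25], "twist": 0, "claw": 0.32}, {"linear": [0, -0.3, 45], "twist": 0, "claw": 0.32}, {"linear": [0, -0.3, 70], "twist": 0, "claw": 0.32}, {"linear": [0, -0.3, 85], "twist": 7, "claw": 0.32}, {"linear": [0, -0.3, 85], "twist": 14, "claw": 0.32}, {"linear": [0, -0.3, 85], "twist": 21, "claw": 0.32}, {"linear": [0, -0.3, 85], "twist": 28, "claw": 0.32}])

```text
clock: 18.47
position: [0.6225, 0.0272, 0.2414]
ee_rot: [0.0, 0.973, 0.23, 0.001]
contact_force: [-0.4, -0.2, -0.7]
width: 0.0274
gripper_force: 0.0
```

drive_tool(deltas=[{"linear": [0, 0, 0], "twist": 7, "claw": 0.32}, {"linear": [0, 0, 0], "twist": 14, "claw": 0.32}, {"linear": [0, 0, 0], "twist": 21, "claw": 0.32}, {"linear": [0, 0, 0], "twist": 28, "claw": 0.32}, {"linear": [0, 0, 0], "twist": 35, "claw": 0.32}, {"linear": [0, 0, 0], "twist": 42, "claw": 0.32}, {"linear": [0, 0, 0], "twist": 49, "claw": 0.32}, {"linear": [0, 0, 0], "twist": 56, "claw": 0.32}, {"linear": [0, 0, 0], "twist": 62, "claw": 0.32}, {"linear": [0, 0, 0], "twist": 62, "claw": 0.32}, {"linear": [0, 0, 0], "twist": 62, "claw": 0.32}])

```text
clock: 19.38
position: [0.6224, 0.0271, 0.2405]
ee_rot: [0.0, 0.719, 0.695, 0.0]
contact_force: [0.6, -0.4, -0.4]
width: 0.0272
gripper_force: 0.0
```

```bash
python3 - <<'E'
from h import *
import pickle
st=sensors.get_state();print(st['position'],st['ee_rot'],st['contact_force'])
a,m=grab('wrist','w11.png');pickle.dump(m,open('m_w11.pkl','wb'))
im=cv2.imread('pics/w11.png')
B=im.mean(2)
for x in(235,295): print(x,[int(v) for v in B[10:110,x]])
# jaw-0 reference: image of bar edge/jaw edge in w2 (jaw free)
B=cv2.imread('pics/w2.png').mean(2)
for x in(262,280,310): print('w2',x,[int(v) for v in B[35:62,x]])
grab('scene','s11.png')
out=np.zeros((600,800,3),np.uint8)
out[:300,:400]=cv2.resize(cv2.imread('pics/s11.png')[150:225,150:250],(400,300),interpolation=3)
out[:300,400:]=cv2.resize(im,(400,300),interpolation=3)
out[300:]=cv2.resize(im[0:96,128:384],(800,300),interpolation=2)
cv2.imwrite('pics/c11.png',out)
E
```

```text
[0.62239457 0.0271485  0.24052403] [2.84713774e-04 7.18677531e-01 6.95343400e-01 2.83834413e-04] [ 0.57143636 -0.37605437 -0.44550813]
235 [178, 178, 178, 178, 178, 178, 178, 178, 178, 178, 178, 178, 178, 178, 178, 178, 179, 178, 178, 178, 178, 178, 172, 164, 181, 189, 189, 190, 189, 189, 189, 190, 189, 190, 183, 154, 107, 78, 76, 78, 79, 79, 80, 81, 80, 81, 82, 82, 81, 80, 80, 78, 72, 62, 46, 32, 43, 92, 152, 183, 190, 190, 188, 186, 189, 191, 191, 190, 191, 191, 189, 182, 148, 90, 73, 88, 90, 86, 72, 55, 50, 66, 91, 120, 145, 162, 174, 181, 184, 186, 187, 186, 185, 183, 174, 148, 129, 122, 118, 116]
295 [177, 177, 177, 178, 177, 177, 177, 178, 178, 178, 178, 178, 178, 178, 178, 178, 178, 178, 178, 178, 178, 178, 179, 182, 187, 189, 189, 189, 189, 190, 189, 190, 190, 189, 183, 154, 105, 77, 78, 79, 80, 81, 80, 80, 81, 82, 82, 82, 81, 81, 80, 79, 72, 60, 43, 30, 40, 104, 173, 190, 189, 183, 176, 185, 190, 191, 191, 190, 191, 190, 189, 176, 139, 86, 76, 89, 91, 88, 84, 72, 59, 54, 53, 52, 52, 52, 51, 51, 50, 51, 53, 54, 53, 54, 56, 58, 60, 60, 61, 61]
w2 262 [80, 67, 79, 117, 138, 145, 156, 157, 154, 171, 190, 195, 195, 188, 157, 103, 73, 124, 174, 193, 195, 196, 195, 195, 195, 196, 196]
w2 280 [83, 70, 53, 35, 45, 90, 148, 186, 193, 189, 189, 193, 195, 194, 183, 141, 81, 76, 136, 178, 193, 196, 195, 195, 195, 195, 195]
w2 310 [86, 85, 78, 61, 39, 36, 70, 131, 181, 192, 187, 184, 191, 195, 195, 189, 160, 106, 71, 115, 166, 190, 194, 195, 195, 195, 195]
```

View pics/c11.png

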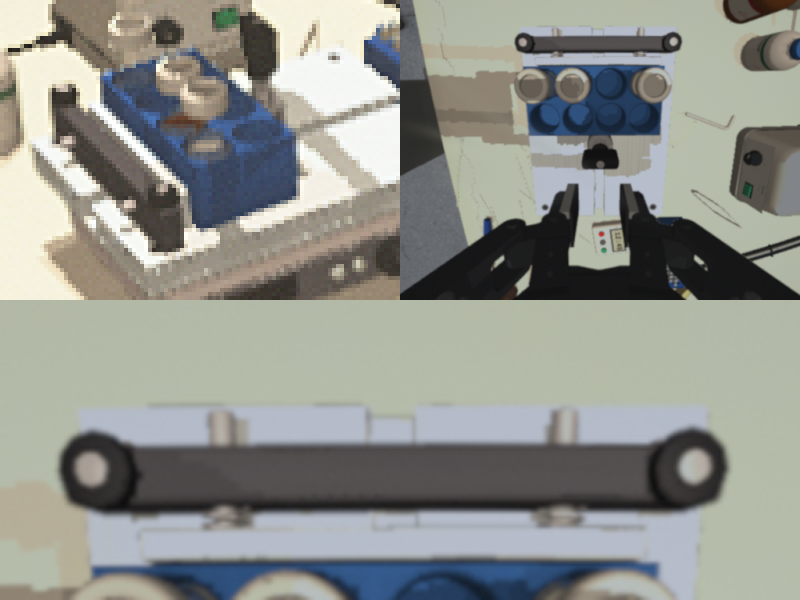

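```bash
python3 - <<'E'
import jaw
jaw.LO=60;jaw.meas('w11')
jaw.LO=40;jaw.meas('w9')
# back edge of jaw (thin dip) and front edge vs free (w2)
from h import *
import pickle
m=pickle.load(open('m_w11.pkl','rb'));m7=pickle.load(open('m_w7.pkl','rb'));m9=pickle.load(open('m_w9.pkl','rb'))
print('back dip w11',onz(m,[[235,72.8],[295,72.0]],.111)[:,1]*1000,'w7',onz(m7,[[235,46.4]],.111)[:,1]*1000,'w9',onz(m9,[[235,63.7]],.111)[:,1]*1000)
m2=pickle.load(open('m_w2.pkl','rb'))
print('w2 front edge',onz(m2,[[280,50.0],[310,51.3]],.111)[:,1]*1000,'barline',onz(m2,[[280,41],[310,42.3]],.085)[:,1]*1000)
E
```

```text
w11 [129.09 116.08  13.02] 3.99
w9 [129.38 115.49  13.83] 0.13
back dip w11 [123.19880673 122.31634366] w7 [120.30902673] w9 [123.16964118]
w2 front edge [112.71193668 111.53339672] barline [128.97504995 127.762966  ]
```

```bash
python3 - <<'E'
from h import *
import jaw,pickle
# gradient-based edges: bar->deck (z .085) max +grad; jaw back dip; jaw front edge max -grad
def par(c,i): 
    a,b,d=c[i-1],c[i],c[i+1];return i+0.5*(a-d)/(a-2*b+d)
for f,lo in(('w7',30),('w9',50),('w11',60)):
    im=cv2.imread(f'pics/{f}.png').mean(2);m=pickle.load(open(f'm_{f}.pkl','rb'));o=[]
    for x in list(range(215,245,3))+list(range(285,312,3)):
        g=np.gradient(im[:,x]);i=lo+np.argmax(g[lo:lo+16]);e=par(g,i)
        j=i+8+np.argmin(g[i+8:i+26]);j_=par(g,j)
        o.append([onz(m,[[x,e]],.085)[0,1]*1e3,onz(m,[[x,j_]],.111)[0,1]*1e3])
    o=np.array(o);d=o[:,0]-o[:,1];print(f,np.median(o,0).round(2),np.median(d).round(2),np.percentile(d,[20,80]).round(2))
E
```

```text
w7 [129.63 112.17] 17.34 [17.3 17.5]
w9 [129.48 115.51] 13.96 [13.92 13.99]
w11 [129.64 115.8 ] 13.9 [13.82 14.13]
```

The jaw travel after release is about 3.3 mm and unchanged since locking. The clamp wing is crosswise and nothing is touching the robot.

```bash
python3 -c "
from rig import manip
print(manip.sign_off())"
```

```text
the job is handed in; nothing more can be done
None
```

The rack is clamped square against the end bar with the jaw given about 3.3 mm (camera estimate), the clamp is locked and released with the vials standing, and the job was handed in at about 19.5 s of the 64 s allowed; no verdict came back.

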